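Prove the latching stop button and re-arm the test bench

ROBOT

A 6-joint arm with a two-finger parallel gripper is mounted at the origin on a cart in front of the work surface, level with it; the furniture and walls round the work are solid. World frame = base frame: x ahead of the robot, y to its left, z up, the work surface at z = 0. Lengths are in m, angles in degrees, forces in N, time in s.
With the tool pointing down it reaches from about 0.4 to 0.825 m from the base axis. Payload 7 kg.
Tool frame: the origin (TCP) lies on the front face of the gripper's body, between the roots of the fingers; the fingertips stand 66 mm ahead of it and the grasp point (between the pads) lies 47 mm ahead of it; z points along the fingers, y is the line along which they close (so a half turn about z gives the same grasp; the last joint's range is limited). The gripper opens to 88 mm and grips with 3 to 60 N. Pads are 19 mm wide; open, the fingers measure 130 mm over their backs; the gripper's body (78 mm by 193 mm) begins 47 mm behind the grasp point.
Start: joints at [-59.868, 20.546, 0.682, 0, -70.136, -16.507], TCP at [0.159, -0.656, 0.292] pointing down, gripper open.
Joint ranges: [-176.03, 176.03], [-82.01, 121.73], [-58.28, 71.71], [-173.87, 95.51], [-174.79, -0.11], [-173.66, 173.66]. Speed limits (degrees/s): [136.94, 136.94, 172.46, 180, 180, 180].

INTERFACE

Orientations are given as [roll, pitch, yaw] about the fixed x, y, z axes, in that order (R = Rz(yaw) Ry(pitch) Rx(roll)).
In Python, from plant import ctrl gives the robot as it stands.
- The arm moves only by the tool send_rows, never from a script. Its argument "deltas" is a list of rows, each a list of 2 entries, a list of its own where there are three numbers: the shift along the tool's x, y, z each as a share of 800 mm, from -1 to 1, then the turn about the tool's z as a share of 90 degrees, from -1 to 1. A call has exactly 5 rows; each row is the pose to reach, as a shift and turn from the pose commanded when the call began, along the tool's axes at that moment; what a row does not reach only later rows make up. A row lasts 1/12 s, in which the tool goes at most 41.7 mm and 7.16 degrees, less where a joint would pass 70% of its speed; a pose out of reach is approached as far as the arm can. A call with a number of a shift or a turn outside -1 to 1 is refused whole. A call with a gripper value outside its range is refused whole. "gripper" is the opening, from 0 (shut) to 1 (fully open), set as the call begins (left out, the last holds). The fingers move at their own pace and stop on an object; the grip force is fixed at half the most. Time passes only in rows, so rows that repeat a pose let the fingers close, or fill a call up. It gives the time, the measured TCP pose, the force, the opening and the grip force at its end, in the units of the state.
- ctrl.get_obs(): the state, without advancing time (a new reading comes with each control period).
- ctrl.snapshot(name): name is "scene" or "top" or "wrist"; returns a dict with "color" (480x640x3 uint8, red, green, blue), "vertical_fov" (degrees; the focal length in pixels is half the picture's height over the tangent of half this angle, whatever the lens; pixels are square), "cx", "cy" (the principal point, pixels), "k1" (the pictures are not rectified: a ray, as slopes to the right and down, at radius r is drawn at 1 + k1 r^2 times it, then the intrinsics apply), "rvec" (rotation vector, rad) and "tvec" (3), from world to camera coordinates, as OpenCV has them. Camera axes: x right, y down, z forward; pixel columns grow to the right and rows downward; lengths in m; the calibration is good to about 2 mm. A picture is of the moment at which its call begins. There is no depth.
- ctrl.close_job(): hands the job in; it is judged then, once.
Trained networks look in a picture, given as the dict that the camera call returned (one of the last four; its "shot" number tells which), for a name from the list of things; names that differ only in an ending like _2 or _b are one class to them, and where a whole thing is asked for, a point or a joint stands for the part that bears it (a point fixed in the world has none). Each returns a list of dicts, best first, with "conf" (0 to 1); they miss things now and then, are a little off and sometimes report something else, mostly with a low value. They report only what shows in the picture. A call takes as long as a camera call. They do not tell look-alikes from the thing itself.
- ctrl.boxes_of(picture, thing): "xy" ([column, row] as shares, 0 to 1, of the picture: columns of its width, rows of its height, amid what is visible of it).
- ctrl.cut_out(picture, thing): "pixels" (480x640 bool, what is visible of it) and "xy" ([column, row] as shares, 0 to 1, of the picture: columns of its width, rows of its height, amid what is visible of it).
The state is a dict: "clock": time; "joint_pos": joint angles; "qvel": joint speeds; "tau": joint torques, N m; "tool_pos": TCP position; "orientation": TCP orientation; "force": force on the tool from outside, world axes, zero at the start; "moment": the same for the moment, N m; "opening": finger opening in m; "gripper_force": force on a finger pad.
Only numpy, scipy, OpenCV 4.12 (cv2) and the standard library are available. Lean on these libraries where they do the work, as an engineer would, in place of code of your own. Each camera call takes 0.05 s, during which the arm holds its last target. There are 200 camera calls.

TASK

Test the bench's stop circuit with the fingertips only, gripping nothing: press the stop button (the mushroom head with a raised bar across it) in until it latches, and let go so that it is seen to stay in. Then release it by pushing one end of the bar round clockwise, seen from above, until the head springs out, and let go so that it turns back. Only then push the flat round reset button in and let it come back; leave the domed start button alone, do not lean hard on the stop head, and leave the loose parts where they lie.

Things in the scene. Friction and masses are not known exactly. Their poses are not given: they have to be found in the camera images.
- stop_box: screwed-down grey switch box, 84 x 84 x 56 mm with an aluminium lid and two small foot flanges, that carries the stop button at the middle of its lid; origin at the centre of its underside, z up, box square with its x and y axes; it stands in the middle of the bench, turned up to 0.6 rad either way
- stop_press (a joint): how far the stop head is pushed in, m: 0 out, 0.0065 when latched, 0.011 at the bottom. A spring pushes it out with 4 N at 0 rising to 8.5 N at the bottom; passing the latch catch takes about 11 N in all. Pushed in beyond 0.008 it latches and then stays at about 0.0065 until twisted
- stop_twist (a joint): how far the stop head is turned clockwise seen from above, rad: 0 at rest, stop at 0.9; it cannot turn the other way. Turned by 0.45 to 0.6 while latched, the head jumps out. A spring turns it back to 0 once let go; turning takes 0.02 N m at 0 to 0.1 N m at 0.9 (3 to 4 N at the end of the bar)
- stop_top (a point): centre of the top face of the raised bar of the stop head, on the axis of turning, 108 mm above the bench when out. The head is a grey mushroom cap of 64 mm diameter whose top is 20 mm below this point (its rim is lower); the black bar across it is 70 mm long, 12 mm thick and 20 mm tall over the cap. This point turns with the head: x along the bar, z up
- stop_near_end (a point): middle of the top edge of the bar's end that faces the robot (the -x end), 35 mm from the axis; the point moves with the head and has its axes: to turn the head clockwise this end is pushed toward the point's +y, to the robot's left
- reset_box: smaller screwed-down grey switch box, 66 x 66 x 50 mm, with the flat round reset button on its lid; stands at the left or at the right, the start box on the other side; origin at the centre of its underside, z up
- reset_top (a point): centre of the flat top of the reset button, 68 mm above the bench when out: a grey cylinder of 30 mm diameter that stands 11 mm out of a steel bezel
- reset_button (a joint): how far the reset button is pushed in, m: 0 out, 0.007 at the bottom; springs back; 2 N at 0 to 4.6 N at the bottom. It counts as pushed beyond 0.0045
- start_box: box like the reset box, with the domed start button; leave alone; origin at the centre of its underside
- start_button (a joint): how far the start button is pushed in, m, 0 out; it is a plain domed grey mushroom of 54 mm diameter without a bar, its top 79 mm above the bench; not to be pushed
- relay: loose dark relay, 22 x 43 x 28 mm high, behind the stop box; leave alone; origin at the centre of its underside
- terminals: loose cream terminal block, 17 x 44 x 16 mm high, in front of the stop box; leave alone; origin at the centre of its underside
- plug: loose tan connector housing, 16 x 39 x 17 mm high, behind the stop box; leave alone; origin at the centre of its underside
- steel_pin_block: loose grey steel block with two holes, 20 x 32 x 16 mm high, behind the reset box; leave alone; origin at the centre of its underside
- fitting: loose elbow tube fitting, 28 x 38 x 14 mm high, behind the start box; leave alone; origin at the centre of its underside
- press_tower_l: fixed grey press tower of the bench, 290 mm tall, at the left of the stop box, x 0.43 to 0.52 m, y 0.12 to 0.22 m; an obstacle: pass over it with the fingertips above 300 mm and come down only over the button to be worked
- press_tower_r: fixed grey press tower of the bench, 290 mm tall, at the right of the stop box, x 0.43 to 0.52 m, y -0.20 to -0.30 m; an obstacle: pass over it with the fingertips above 300 mm and come down only over the button to be worked
Not all that is in view belongs to the job. What is shaped like the reset_box but purple is not meant.

How it is judged (in metres and radians):
On the way, in this order (a step that is already met when the one before it is completed fails the run):
1. the stop button is pressed in and, untouched, stays latched (value of joint stop_press above 0.005 m and contact force between the fingers and stop_box below 0.2 N), for 0.15 s.
2. the stop head is twisted, has sprung out and, untouched, turned back (value of joint stop_press below 0.0015 m and value of joint stop_twist below 0.1 rad and contact force between the fingers and stop_box below 0.2 N), for 0.15 s.
3. the reset button is pushed in (value of joint reset_button above 0.0045 m), for 0.04 s.
At the end, for the whole second after the job is handed in: after the latching, the twist release and the reset push, in that order, the stop head is out (within 1.5 mm) and turned back (within 0.1 rad), the reset and start buttons are out (within 1.5 mm), and no loose part has moved 15 mm or more (value of joint each of stop_press, reset_button, start_button below 0.0015 m and value of joint stop_twist below 0.1 rad and distance of each of relay, terminals, plug, steel_pin_block, fitting from where it was at the start of the episode below 0.015 m); the robot touches nothing.
It fails at once if the start button is pushed in by more than 2.5 mm (value of joint start_button above 0.0025 m).
It fails at once if the reset button is pushed in by more than 3 mm while the stop button is in by more than 3 mm (value of joint each of reset_button, stop_press above 0.003 m).
It fails at once if the stop button is gripped or leaned on with more than 35 N (contact force between the fingers and stop_box above 35 N).
It fails at once if a loose part is lifted or moved by 15 mm or more (distance of any of relay, terminals, plug, steel_pin_block, fitting from where it was at the start of the episode above 0.015 m).
It also fails if it takes over 58 s, if anything falls off the work surface, if the arm or the gripper's body presses on something with over 40 N, if the wrist force passes 120 N, or if a joint passes its speed limit or range.

## Working session

There is one attempt and no reset: what is moved stays moved. The work goes in short steps, Python scripts to look and compute and a tool call to move; the robot and the scene stay as the last step left them, time stands still between calls to the robot, and variables do not carry over. Pictures are saved under pics/ and viewed, at most 10 in all, crops included, and the job is handed in when it is done.

Besides the shell and the picture viewer there is one more tool, called after ">>>" in YAML: its name, and indented under it one key for each argument. send_rows: Moves the arm, as the interface text tells. Shift numbers are shares of 800 mm and turn numbers shares of 90 degrees, none past 1 either way. Its arguments: {"type":"object","properties":{"deltas":{"type":"array","items":{"type":"array"}},"gripper":{"type":"number"}},"required":["deltas"]}

```bash
mkdir -p pics; ls
cat > h.py <<'E'
import numpy as np, cv2
from plant import ctrl
def K(s):
    f=240/np.tan(np.radians(s["vertical_fov"])/2)
    return np.array([[f,0,s["cx"]],[0,f,s["cy"]],[0,0,1]])
def world(s,uv,z):
    "pixel -> world point on plane z"
    d=np.array([s["k1"],0,0,0,0.])
    n=cv2.undistortPoints(np.array([[uv]],float),K(s),d)[0,0]
    R=cv2.Rodrigues(np.array(s["rvec"],float))[0]; t=np.array(s["tvec"],float).ravel()
    c=-R.T@t; r=R.T@np.array([n[0],n[1],1]); return c+r*(z-c[2])/r[2]
def proj(s,P):
    return cv2.projectPoints(np.array(P,float).reshape(-1,1,3),np.array(s["rvec"],float),np.array(s["tvec"],float),K(s),np.array([s["k1"],0,0,0,0.]))[0][:,0]
def save(s,n): cv2.imwrite("pics/"+n,cv2.cvtColor(s["color"],cv2.COLOR_RGB2BGR))
E
python3 - <<'E'
from h import *
s=ctrl.snapshot("top"); save(s,"top.png")
for n,z in [("stop_box",.056),("stop_top",.1),("stop_near_end",.108),("reset_box",.05),("reset_top",.068),("start_box",.05),("start_button",.075)]:
    for b in ctrl.boxes_of(s,n)[:3]:
        uv=np.array(b["xy"])*[640,480]; print(n,round(b["conf"],2),uv.round(),world(s,uv,z).round(3))
s=ctrl.snapshot("scene"); save(s,"scene.png")
o=ctrl.get_obs(); print(o)
E
```

```text
pics
stop_box 0.65 [330. 225.] [ 0.555 -0.024  0.056]
stop_top 0.63 [330. 221.] [ 0.56  -0.023  0.1  ]
stop_near_end 0.96 [333. 221.] [ 0.559 -0.028  0.108]
reset_box 0.91 [195. 195.] [0.617 0.276 0.05 ]
reset_box 0.66 [343. 304.] [ 0.385 -0.056  0.05 ]
reset_top 0.67 [339. 302.] [ 0.388 -0.046  0.068]
reset_top 0.45 [190. 194.] [0.616 0.284 0.068]
reset_top 0.21 [464. 210.] [ 0.591 -0.318  0.068]
start_box 0.88 [467. 210.] [ 0.595 -0.329  0.05 ]
start_box 0.43 [331. 225.] [ 0.557 -0.026  0.05 ]
start_button 0.55 [478. 206.] [ 0.6   -0.347  0.075]
{'clock': 0.45, 'joint_pos': array([-5.98674593e+01,  2.05506417e+01,  6.76994895e-01, -2.87937791e-03,
       -7.01359012e+01, -1.65072616e+01]), 'qvel': array([-0.03290574, -0.198135  ,  0.00421604,  0.09991775,  0.08222234,
       -0.04145497]), 'tau': array([ 5.74790920e-04, -5.81721139e+01,  2.92998344e+01,  6.99539602e+00,
        1.14347826e-02, -3.79858363e-05]), 'tool_pos': array([ 0.15898568, -0.65594679,  0.29206605]), 'orientation': array([ 1.79990076e+02, -1.16675210e-04, -1.66375699e+02]), 'force': array([0.21708763, 0.93409716, 1.01278972]), 'moment': array([-0.05072361,  0.03770726, -0.00532232]), 'gripper_force': 0.0, 'opening': 0.08783470855973506}
```

View pics/top.png

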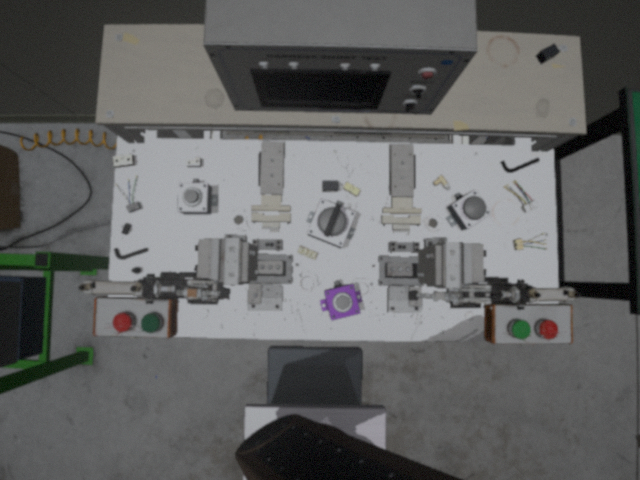

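View pics/scene.png

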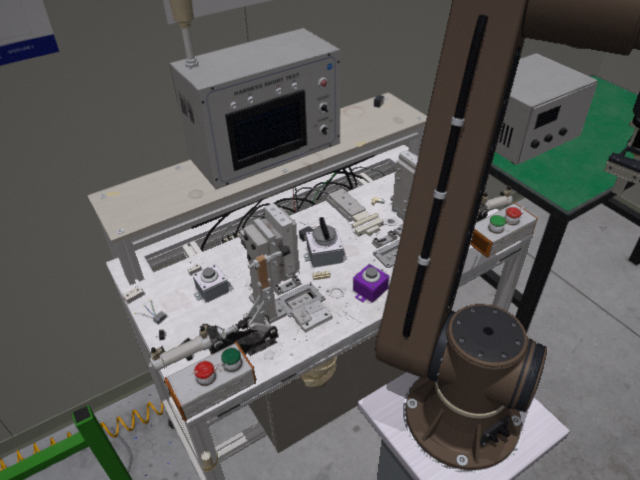

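Top view: the stop is at about (333,221), with the bar running from near end (325,237) to far end (342,204). The grey reset is at (192,196) on the left and the domed start is on the right. The purple lookalike is at (341,303). I'll lift and start towards the stop.

>>> send_rows:
  deltas:
    - [[0,0,-0.05],0.07]
    - [[0,0,-0.1],0.14]
    - [[0,0,-0.14],0.21]
    - [[-0.035,0.034,-0.14],0.28]
    - [[-0.07,0.067,-0.14],0.35]

```text
clock: 0.87
tool_pos: [0.2006, -0.5915, 0.406]
orientation: [-179.9, 0.2, 161.6]
force: [1.2, 0.5, -0.7]
opening: 0.0874
gripper_force: 0.0
```

```bash
cat >> h.py <<'E'
def go(P,yaw=None):
    "shares to bring TCP to P, yaw"
    o=ctrl.get_obs(); p=np.radians(o["orientation"][2]); d=np.array(P)-o["tool_pos"]
    t=np.array([np.cos(p)*d[0]+np.sin(p)*d[1],np.sin(p)*d[0]-np.cos(p)*d[1],-d[2]])
    w=0 if yaw is None else -((yaw-o["orientation"][2]+180)%360-180)/90
    print("now",o["clock"],o["tool_pos"].round(4),o["orientation"].round(2),"F",o["force"].round(2),"open",round(o["opening"],3)); print("shares",(t/.8).round(4),"turn",round(w,3),"rows",round(np.linalg.norm(d)/.0417,1))
E
python3 - <<'E'
from h import *
s=ctrl.snapshot("top")
a=world(s,(325,237),.108);b=world(s,(342,204),.108);print(a,b,np.degrees(np.arctan2(*(b-a)[1::-1])))
go([.52,-.03,.40],153)
E
```

```text
[ 0.52475225 -0.01226278  0.108     ] [ 0.59456245 -0.04675651  0.108     ] -26.29431116945065
now 0.9167 [ 0.2037 -0.5859  0.4058] [179.98   0.22 161.06] F [-1.32  5.23 -3.  ] open 0.088
shares [-0.1484  0.7857  0.0073] turn 0.09 rows 15.3
```

>>> send_rows:
  deltas:
    - [[-0.009,0.049,0],0.02]
    - [[-0.018,0.098,0],0.04]
    - [[-0.027,0.147,0],0.08]
    - [[-0.036,0.196,0],0.08]
    - [[-0.045,0.245,0],0.08]

```text
clock: 1.33
tool_pos: [0.2955, -0.4135, 0.4043]
orientation: [-180.0, 0.0, 154.9]
force: [1.8, -1.1, 1.1]
opening: 0.0872
gripper_force: 0.0
```

>>> send_rows:
  deltas:
    - [[-0.003,0.049,0],0]
    - [[-0.006,0.098,0],0]
    - [[-0.009,0.147,0],0]
    - [[-0.012,0.196,0],0]
    - [[-0.015,0.245,0],0]

```text
clock: 1.75
tool_pos: [0.3894, -0.2409, 0.4046]
orientation: [180.0, 0.1, 154.9]
force: [1.1, 0.4, 0.7]
opening: 0.0878
gripper_force: 0.0
```

```bash
python3 -c "
from h import *
go([.52,-.03,.40],153.7)"
```

```text
now 1.75 [ 0.3894 -0.2409  0.4046] [1.7998e+02 7.0000e-02 1.5494e+02] F [1.07 0.35 0.71] open 0.088
shares [-0.0362  0.308   0.0058] turn 0.014 rows 6.0
```

>>> send_rows:
  deltas:
    - [[-0.006,0.049,0],0.01]
    - [[-0.012,0.098,0],0.01]
    - [[-0.018,0.147,0],0.01]
    - [[-0.024,0.196,0],0.01]
    - [[-0.03,0.245,0],0.01]

```text
clock: 2.17
tool_pos: [0.4944, -0.0735, 0.4047]
orientation: [180.0, 0.1, 154.1]
force: [0.5, -0.4, -1.6]
opening: 0.0878
gripper_force: 0.0
```

>>> send_rows:
  deltas:
    - [[-0.006,0.03,0],0]
    - [[-0.006,0.055,0],0]
    - [[-0.006,0.055,0],0]
    - [[-0.006,0.055,0],0]
    - [[-0.006,0.055,0],0]

```text
clock: 2.58
tool_pos: [0.5173, -0.0381, 0.4042]
orientation: [-180.0, -0.0, 154.1]
force: [0.6, 0.4, 0.3]
opening: 0.0876
gripper_force: 0.0
```

Run:
```python
from h import *
s=ctrl.snapshot("wrist"); save(s,"w1.png")
R=cv2.Rodrigues(np.array(s["rvec"],float))[0]; print("cam",(-R.T@np.array(s["tvec"]).ravel()).round(3))
for n,z in [("stop_top",.108),("stop_near_end",.108),("stop_box",.056)]:
    for b in ctrl.boxes_of(s,n)[:2]:
        uv=np.array(b["xy"])*[640,480]; print(n,round(b["conf"],2),uv.round(),world(s,uv,z).round(4))
go([.559,-.029,.40],153.7)
```

```text
cam [ 0.458 -0.008  0.496]
stop_top 0.71 [345. 236.] [ 0.5537 -0.0247  0.108 ]
stop_near_end 0.64 [344. 236.] [ 0.5532 -0.025   0.108 ]
stop_box 0.81 [344. 231.] [ 0.5605 -0.0249  0.056 ]
now 2.7833 [ 0.5171 -0.0388  0.4045] [1.7998e+02 3.0000e-02 1.5396e+02] F [ 0.02  0.05 -0.38] open 0.087
shares [-0.0417  0.0339  0.0056] turn 0.003 rows 1.0
```

View pics/w1.png

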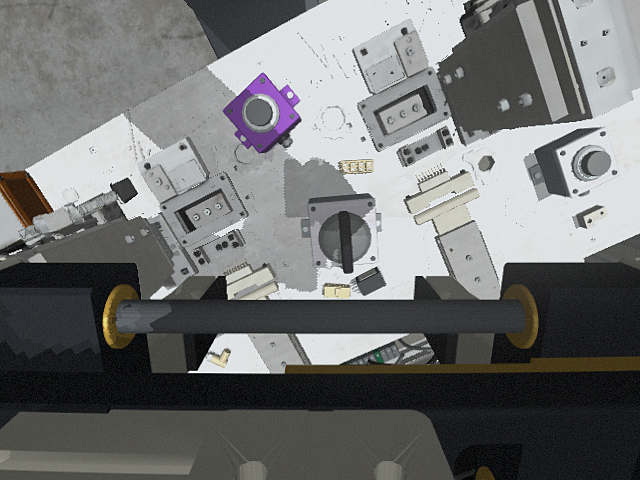

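The wrist view shows the bar from about (344,211), the near end, to (348,272), the far end. The relay and plug lie behind it near (370,278) and (337,291). The reset button is at about (592,162). I'll crop to get the bar ends.

Run:
```python
from h import *
im=cv2.imread("pics/w1.png")[190:290,290:400]; cv2.imwrite("pics/w1c.png",cv2.resize(im,None,fx=6,fy=6,interpolation=cv2.INTER_CUBIC)[:600])
s=ctrl.snapshot("wrist")
C=world(s,(345,241),.108)
for uv in [(344,212),(348,271)]: print(world(s,uv,.108).round(4))
for b in ctrl.boxes_of(s,"reset_top")[:3]:
    uv=np.array(b["xy"])*[640,480]; print(uv,b["conf"],world(s,uv,.068).round(4))
# bar mask: dark pixels
g=s["color"].max(2).astype(int)
m=(g<50).astype(np.uint8); m[:200]=0;m[282:]=0;m[:,:325]=0;m[:,365:]=0
n,l,st,c=cv2.connectedComponentsWithStats(m); i=1+st[1:,4].argmax(); print(st[i],c[i])
print(g[215:275:6,334:358])
```

```text
[ 0.5289 -0.0145  0.108 ]
[ 0.5922 -0.0392  0.108 ]
[596.416 160.608] 0.65 [0.6112 0.2795 0.068 ]
[260.288 114.576] 0.59 [ 0.3938 -0.0527  0.068 ]
[338 211  15  62 348] [344.72413793 233.37068966]
[[ 66  72  77  80  65  40  44  49  49  43  48  47  49  47  43  49  61  77
   81  74  77  75  72  56]
 [ 76  81  87  87  78  51  40  49  49  52  46  42  50  49  50  43  64  91
   88  84  82  84  88  81]
 [ 83  80  84  88  88  84  35  46  48  51  49  45  45  48  47  42  45  74
   84  87  89  79  81  82]
 [ 99 109 105 102 106  94  54  36  48  47  46  49  48  50  46  43  38  63
   85 114 141 137 135 135]
 [ 99  94 100  98 102 104  88  31  44  53  49  56  54  56  48  46  38  76
  133 147 141 149 143 141]
 [ 97  96  96  98  97 101  90  54  36  43  44  53  43  52  58  62  53  47
   97 146 140 141 137 134]
 [134 135 135 125  87  92 101  80  30  51  52  59  59  51  63  65  56  40
   76 133 139 135 134 133]
 [124 130 136 138 122  88  94  82  47  43  53  55  58  56  60  56  62  50
   55  98 143 134 117 101]
 [163 164 170 174 162 137 144 140 101  34  49  47  58  60  59  57  57  51
   36 163 247 232 231 225]
 [228 225 228 227 228 228 232 239 221 114  25  48  53  53  56  56  53  55
   42  80 182 238 228 228]]
```

View pics/w1c.png

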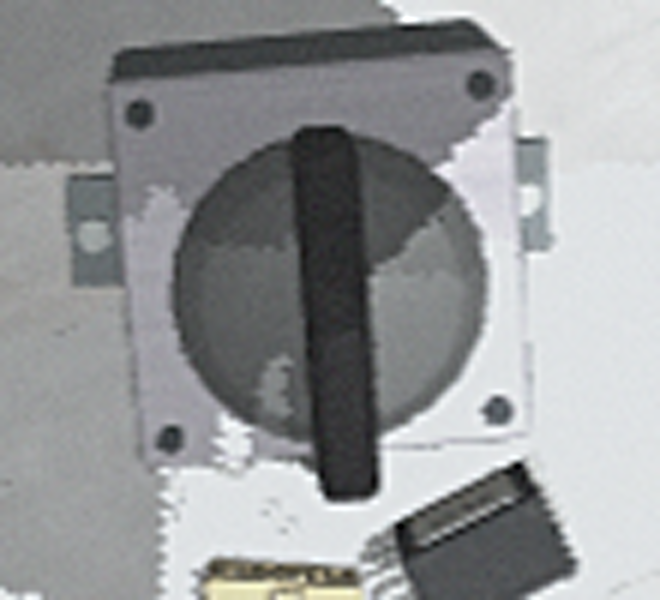

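The box edges and the bar both lie at about -22°, and the bar centre is near (0.561,-0.028). I'll shut the fingers and go above it.

```bash
python3 -c "
from h import *
go([.561,-.028,.23],158)"
```

```text
now 2.8833 [ 0.5172 -0.0386  0.4044] [1.7998e+02 2.0000e-02 1.5397e+02] F [0.66 0.55 0.05] open 0.087
shares [-0.0433  0.0359  0.218 ] turn -0.045 rows 4.3
```

>>> send_rows:
  deltas:
    - [[-0.043,0.036,0],-0.045]
    - [[-0.043,0.036,0.04],-0.045]
    - [[-0.043,0.036,0.09],-0.045]
    - [[-0.043,0.036,0.13],-0.045]
    - [[-0.043,0.036,0.17],-0.045]
  gripper: 0

```text
clock: 3.3
tool_pos: [0.5607, -0.0276, 0.2665]
orientation: [180.0, -0.0, 158.0]
force: [0.0, -0.9, -0.7]
opening: 0.0599
gripper_force: 0.0
```

>>> send_rows:
  deltas:
    - [[0,0,0.02],0]
    - [[0,0,0.04],0]
    - [[0,0,0.048],0]
    - [[0,0,0.048],0]
    - [[0,0,0.048],0]

```text
clock: 3.72
tool_pos: [0.5614, -0.0274, 0.2304]
orientation: [-180.0, 0.0, 158.1]
force: [-0.2, 0.5, 0.9]
opening: 0.0264
gripper_force: 0.0
```

Run:
```python
from h import *
s=ctrl.snapshot("wrist"); save(s,"w2.png")
go([.561,-.028,.176],158)
for P in [(.561,-.028,.108)]+[(.561+k*.035*.927,-.028-k*.035*.375,.108) for k in(-1,1)]: print(proj(s,P))
```

```text
now 3.7667 [ 0.5617 -0.0272  0.2309] [1.7996e+02 8.0000e-02 1.5807e+02] F [-0.44 -0.03  0.27] open 0.023
shares [ 0.0005 -0.0012  0.0687] turn 0.001 rows 1.3
[[317.42769243 259.33778307]]
[[317.39578843 203.31398627]]
[[317.46057543 311.11855614]]
```

View pics/w2.png

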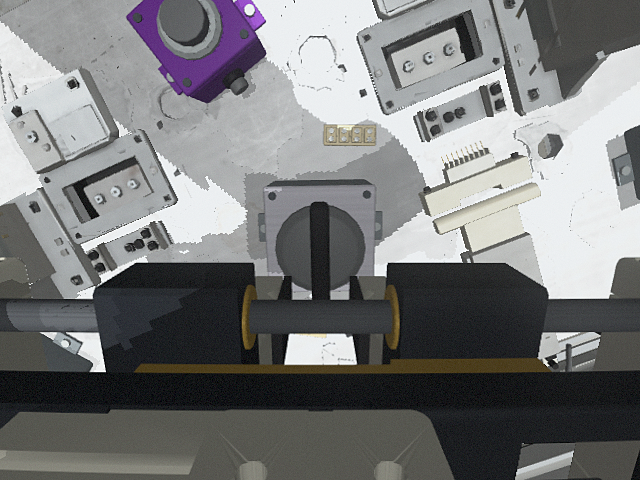

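The bar shows at column 319 with its near end at row ~204, against a predicted 317 and 203, so the alignment is good. Now down to just above the bar.

>>> send_rows:
  deltas:
    - [[0,0,0.03],0]
    - [[0,0,0.05],0]
    - [[0,0,0.065],0]
    - [[0,0,0.065],0]
    - [[0,0,0.065],0]
  gripper: 0

```text
clock: 4.18
tool_pos: [0.5615, -0.0272, 0.1787]
orientation: [180.0, 0.0, 158.1]
force: [0.6, 0.0, 0.8]
opening: 0.0006
gripper_force: 0.0
```

>>> send_rows:
  deltas:
    - [[0,0,0.003],0]
    - [[0,0,0.006],0]
    - [[0,0,0.009],0]
    - [[0,0,0.012],0]
    - [[0,0,0.012],0]

```text
clock: 4.6
tool_pos: [0.5619, -0.027, 0.1692]
orientation: [179.9, 0.1, 158.1]
force: [-0.6, 0.7, 4.7]
opening: 0.0002
gripper_force: 2.6
```

>>> send_rows:
  deltas:
    - [[0,0,0.0025],0]
    - [[0,0,0.005],0]
    - [[0,0,0.006],0]
    - [[0,0,0.006],0]
    - [[0,0,0.006],0]

```text
clock: 5.02
tool_pos: [0.562, -0.027, 0.1648]
orientation: [179.9, 0.1, 158.1]
force: [-1.1, 0.2, 8.7]
opening: 0.0005
gripper_force: 3.9
```

>>> send_rows:
  deltas:
    - [[0,0,0.001],0]
    - [[0,0,0.001],0]
    - [[0,0,0.001],0]
    - [[0,0,0.001],0]
    - [[0,0,0.001],0]

```text
clock: 5.43
tool_pos: [0.562, -0.027, 0.1641]
orientation: [179.9, 0.1, 158.1]
force: [-1.4, -0.0, 8.1]
opening: 0.0005
gripper_force: 4.0
```

>>> send_rows:
  deltas:
    - [[0,0,-0.004],0]
    - [[0,0,-0.006],0]
    - [[0,0,-0.006],0]
    - [[0,0,-0.006],0]
    - [[0,0,-0.006],0]

```text
clock: 5.85
tool_pos: [0.5609, -0.0272, 0.1672]
orientation: [-180.0, -0.0, 158.1]
force: [0.2, 0.5, 0.7]
opening: -0.0001
gripper_force: 0.6
```

It is latched: about 0 N at 6.8 mm in. I'll rise clear, then go beside the near end of the bar.

>>> send_rows:
  deltas:
    - [[0,0,-0.015],0]
    - [[0,0,-0.03],0]
    - [[0,0,-0.03],0]
    - [[0,0,-0.03],0]
    - [[0.02,-0.025,-0.03],0]

```text
clock: 6.27
tool_pos: [0.5413, -0.0386, 0.1907]
orientation: [180.0, 0.1, 158.2]
force: [0.4, 0.1, 0.3]
opening: 0.0001
gripper_force: 0.0
```

Run:
```python
from h import *
go([.5206,-.050,.191],158)
s=ctrl.snapshot("wrist")
im=cv2.cvtColor(s["color"],cv2.COLOR_RGB2BGR); cv2.imwrite("pics/w3.png",im)
```

```text
now 6.2667 [ 0.5413 -0.0386  0.1907] [1.7998e+02 7.0000e-02 1.5815e+02] F [0.42 0.06 0.35] open 0.0
shares [ 0.0187 -0.0229 -0.0004] turn 0.002 rows 0.6
```

View pics/w3.png

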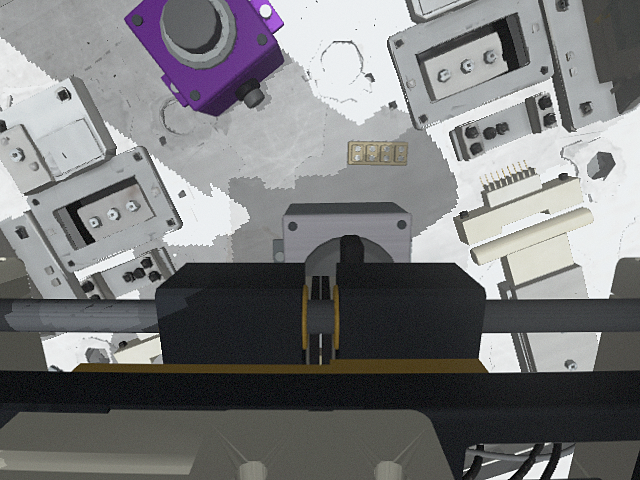

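The bar's near end is at (350,237), to the right (+y) of the shut fingers near column 320. I'll carry on sideways, then down.

>>> send_rows:
  deltas:
    - [[0.018,-0.022,0],0]
    - [[0.018,-0.022,0],0]
    - [[0.018,-0.022,0.02],0]
    - [[0.018,-0.022,0.039],0]
    - [[0.018,-0.022,0.039],0]

```text
clock: 6.73
tool_pos: [0.5168, -0.051, 0.1571]
orientation: [-179.9, -0.3, 158.0]
force: [-0.7, -0.8, -1.1]
opening: 0.0002
gripper_force: 0.0
```

>>> send_rows:
  deltas:
    - [[0,0.006,0],0]
    - [[0,0.012,0],0]
    - [[0,0.018,0],0]
    - [[0,0.024,0],0]
    - [[0,0.024,0],0]

```text
clock: 7.15
tool_pos: [0.5264, -0.0321, 0.1606]
orientation: [180.0, 0.0, 158.1]
force: [-0.3, -1.8, 0.7]
opening: 0.0002
gripper_force: 0.7
```

Contact has begun (1.8 N). I'll push on about 18 mm.

>>> send_rows:
  deltas:
    - [[0,0.004,0],0]
    - [[0,0.008,0],0]
    - [[0,0.012,0],0]
    - [[0,0.016,0],0]
    - [[0,0.016,0],0]

```text
clock: 7.57
tool_pos: [0.5308, -0.0207, 0.1601]
orientation: [-180.0, -0.0, 158.1]
force: [-2.0, -3.0, 0.7]
opening: 0.0005
gripper_force: 1.4
```

>>> send_rows:
  deltas:
    - [[0,0.002,0],0]
    - [[0,0.004,0],0]
    - [[0,0.006,0],0]
    - [[0,0.006,0],0]
    - [[0,0.006,0],0]

```text
clock: 7.98
tool_pos: [0.5324, -0.0165, 0.16]
orientation: [-180.0, -0.0, 158.1]
force: [-1.8, -3.4, 0.0]
opening: 0.0005
gripper_force: 1.4
```

>>> send_rows:
  deltas:
    - [[0,0.0015,0],0]
    - [[0,0.002,0],0]
    - [[0,0.002,0],0]
    - [[0,-0.015,0],0]
    - [[0,-0.04,0],0]

```text
clock: 8.4
tool_pos: [0.5215, -0.0456, 0.1604]
orientation: [179.9, 0.1, 158.2]
force: [0.3, 0.1, 0.2]
opening: 0.0005
gripper_force: 0.0
```

>>> send_rows:
  deltas:
    - [[0,0,0],0]
    - [[0,0,-0.03],0]
    - [[0,0,-0.07],0]
    - [[0,0,-0.11],0]
    - [[0,0,-0.11],0]

```text
clock: 8.82
tool_pos: [0.5241, -0.0461, 0.2551]
orientation: [179.7, 0.6, 158.1]
force: [1.4, 0.0, -0.2]
opening: 0.0007
gripper_force: 0.0
```

Run:
```python
from h import *
go([.5206,-.050,.41],158)
s=ctrl.snapshot("wrist")
cv2.imwrite("pics/w4.png",cv2.cvtColor(s["color"],cv2.COLOR_RGB2BGR))
for h in (.1015,.108): print(h,proj(s,[(.561+k*.035*.927,-.0275-k*.035*.375,h) for k in(-1,1)]).round(1).tolist())
```

```text
now 8.8167 [ 0.5241 -0.0461  0.2551] [179.67   0.6  158.14] F [ 1.36  0.01 -0.22] open 0.001
shares [ 0.0023 -0.0061 -0.1937] turn 0.002 rows 3.7
0.1015 [[362.1, 233.6], [359.0, 324.2]]
0.108 [[363.2, 235.9], [359.9, 328.5]]
```

View pics/w4.png

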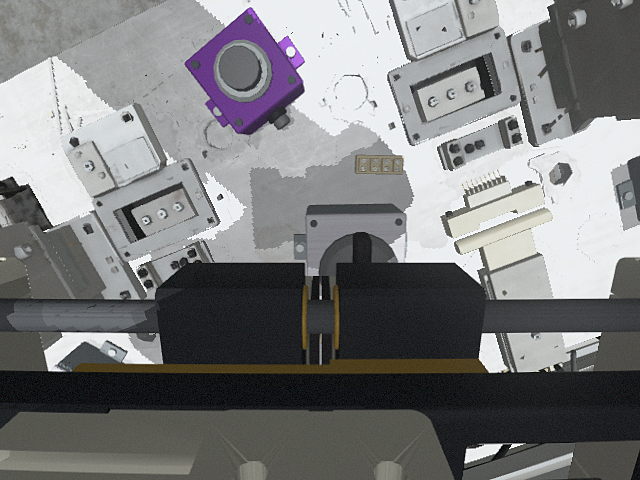

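The bar has turned back to about (361,237). To be sure it sprang out, I'll feel lightly for its top.

```bash
python3 -c "
from h import *
go([.561,-.0275,.1725],158)"
```

```text
now 8.8667 [ 0.523  -0.046   0.2522] [179.71   0.44 158.1 ] F [ 0.35  0.58 -0.5 ] open 0.0
shares [-0.0355  0.0391  0.0996] turn 0.001 rows 2.2
```

>>> send_rows:
  deltas:
    - [[-0.02,0.02,0],0]
    - [[-0.036,0.039,0],0]
    - [[-0.036,0.039,0.04],0]
    - [[-0.036,0.039,0.08],0]
    - [[-0.036,0.039,0.085],0]

```text
clock: 9.28
tool_pos: [0.5563, -0.0283, 0.1747]
orientation: [-179.8, -0.4, 158.0]
force: [-1.6, -0.2, -1.2]
opening: 0.0006
gripper_force: 0.0
```

>>> send_rows:
  deltas:
    - [[0,0,0.005],0]
    - [[0,0,0.0105],0]
    - [[0,0,0.0105],0]
    - [[0,0,0.0105],0]
    - [[0,0,0.0105],0]

```text
clock: 9.7
tool_pos: [0.5593, -0.0281, 0.1732]
orientation: [180.0, 0.1, 158.1]
force: [-3.5, -0.2, 4.4]
opening: 0.0003
gripper_force: 2.2
```

It resists with 4.4 N at 108 mm, so the head is out. Now up, and over to the reset button.

>>> send_rows:
  deltas:
    - [[0,0,-0.03],0]
    - [[0,0,-0.08],0]
    - [[0,0,-0.13],-0.05]
    - [[0,0,-0.18],-0.1]
    - [[0,0,-0.23],-0.15]

```text
clock: 10.12
tool_pos: [0.5589, -0.028, 0.3589]
orientation: [179.9, 0.1, 171.8]
force: [0.3, 0.2, 0.3]
opening: 0.0002
gripper_force: 0.0
```

>>> send_rows:
  deltas:
    - [[0,0,-0.05],-0.05]
    - [[0,0,-0.07],-0.09]
    - [[0,0,-0.07],-0.09]
    - [[0,0,-0.07],-0.09]
    - [[0,0,-0.07],-0.09]
  gripper: 1

```text
clock: 10.53
tool_pos: [0.5587, -0.0279, 0.4115]
orientation: [180.0, 0.0, 179.6]
force: [-0.4, -0.1, -0.9]
opening: 0.0282
gripper_force: 0.0
```

```bash
python3 -c "
from h import *
go([.58,.28,.41],180)"
```

```text
now 10.5333 [ 0.5587 -0.0279  0.4115] [1.7996e+02 2.0000e-02 1.7962e+02] F [-0.37 -0.12 -0.86] open 0.028
shares [-0.0241  0.385   0.0019] turn -0.004 rows 7.4
```

>>> send_rows:
  deltas:
    - [[-0.004,0.048,0],0]
    - [[-0.008,0.096,0],0]
    - [[-0.012,0.144,0],0]
    - [[-0.016,0.192,0],0]
    - [[-0.02,0.24,0],0]

```text
clock: 10.95
tool_pos: [0.5757, 0.1655, 0.4105]
orientation: [-180.0, -0.1, 179.6]
force: [1.5, -0.5, 0.0]
opening: 0.0617
gripper_force: 0.0
```

>>> send_rows:
  deltas:
    - [[-0.004,0.048,0],0]
    - [[-0.004,0.096,0],0]
    - [[-0.004,0.144,0],0]
    - [[-0.004,0.144,0],0]
    - [[-0.004,0.144,0],0]

```text
clock: 11.37
tool_pos: [0.5794, 0.2812, 0.4091]
orientation: [-179.9, -0.2, 179.8]
force: [0.2, 0.1, -0.2]
opening: 0.0868
gripper_force: 0.0
```

Run:
```python
from h import *
s=ctrl.snapshot("wrist")
cv2.imwrite("pics/w5.png",cv2.cvtColor(s["color"],cv2.COLOR_RGB2BGR))
for n,z in [("reset_top",.068),("reset_box",.05)]:
  for b in ctrl.boxes_of(s,n)[:2]:
    uv=np.array(b["xy"])*[640,480]; print(n,uv.round(),round(b["conf"],2),world(s,uv,z).round(4))
go([.613,.28,.2],180)
```

```text
reset_top [25. 43.] 0.86 [ 0.3933 -0.0481  0.068 ]
reset_top [321. 233.] 0.67 [0.6118 0.2816 0.068 ]
reset_box [29. 46.] 0.85 [ 0.391  -0.0575  0.05  ]
reset_box [320. 227.] 0.62 [0.6087 0.2809 0.05  ]
now 11.5167 [0.5799 0.2783 0.4111] [-1.7995e+02 -5.0000e-02  1.7963e+02] F [ 0.1  -1.65 -0.31] open 0.088
shares [-0.0414  0.0024  0.2639] turn -0.004 rows 5.1
```

View pics/w5.png

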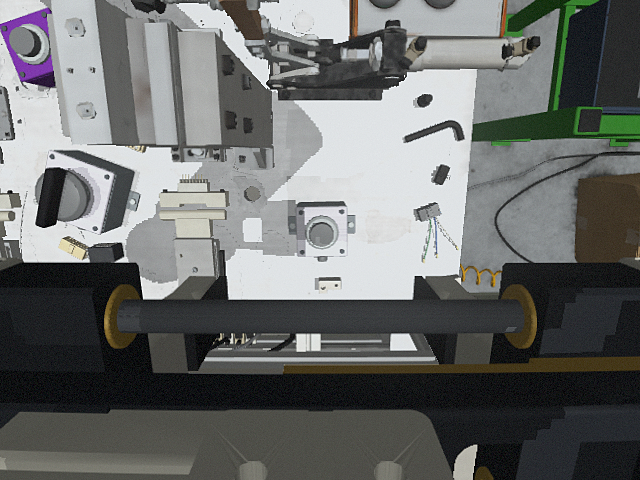

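The grey reset button is at (321,233), which is (0.612,0.2815), and the pin block lies behind it at (327,285). I'll shut the fingers and come down over it.

>>> send_rows:
  deltas:
    - [[-0.04,0.003,0],0]
    - [[-0.04,0.003,0.04],0]
    - [[-0.04,0.003,0.09],0]
    - [[-0.04,0.003,0.14],0]
    - [[-0.04,0.003,0.18],0]
  gripper: 0

```text
clock: 11.93
tool_pos: [0.6114, 0.2791, 0.2652]
orientation: [-180.0, -0.1, 179.5]
force: [0.8, -0.2, -0.1]
opening: 0.0597
gripper_force: 0.0
```

>>> send_rows:
  deltas:
    - [[0,0,0.02],0]
    - [[0,0,0.05],0]
    - [[0,0,0.08],0]
    - [[0,0,0.1],0]
    - [[0,0,0.1],0]

```text
clock: 12.35
tool_pos: [0.6105, 0.2787, 0.184]
orientation: [-179.8, -0.3, 179.5]
force: [-1.3, -0.0, -0.8]
opening: 0.0265
gripper_force: 0.0
```

>>> send_rows:
  deltas:
    - [[0,0,0.02],0]
    - [[0,0,0.04],0]
    - [[0,0,0.056],0]
    - [[0,0,0.056],0]
    - [[0,0,0.056],0]

```text
clock: 12.77
tool_pos: [0.6121, 0.2807, 0.1433]
orientation: [-180.0, -0.0, 179.6]
force: [0.4, 0.5, 0.7]
opening: 0.001
gripper_force: 0.0
```

```bash
python3 -c "
from h import *
go([.612,.2815,.1285],180)"
```

```text
now 12.7667 [0.6121 0.2807 0.1433] [-1.7997e+02 -1.0000e-02  1.7964e+02] F [0.4  0.47 0.73] open 0.001
shares [0.0002 0.001  0.0185] turn -0.004 rows 0.4
```

>>> send_rows:
  deltas:
    - [[0,0,0.007],0]
    - [[0,0,0.012],0]
    - [[0,0,0.016],0]
    - [[0,0,0.0188],0]
    - [[0,0,0.0188],0]

```text
clock: 13.18
tool_pos: [0.6125, 0.2816, 0.1283]
orientation: [180.0, 0.1, 179.7]
force: [0.4, 0.3, 3.8]
opening: 0.0006
gripper_force: 1.9
```

>>> send_rows:
  deltas:
    - [[0,0,0.0004],0]
    - [[0,0,0.0004],0]
    - [[0,0,0.0004],0]
    - [[0,0,0.0004],0]
    - [[0,0,0.0004],0]

```text
clock: 13.6
tool_pos: [0.6125, 0.2816, 0.1281]
orientation: [180.0, 0.1, 179.7]
force: [2.5, 0.8, 3.4]
opening: 0.0007
gripper_force: 2.0
```

>>> send_rows:
  deltas:
    - [[0,0,0.001],0]
    - [[0,0,0.001],0]
    - [[0,0,0.001],0]
    - [[0,0,0.001],0]
    - [[0,0,0.001],0]

```text
clock: 14.02
tool_pos: [0.6122, 0.2815, 0.127]
orientation: [180.0, 0.0, 179.7]
force: [2.8, 2.3, 4.6]
opening: 0.0002
gripper_force: 2.2
```

>>> send_rows:
  deltas:
    - [[0,0,-0.02],0]
    - [[0,0,-0.06],0]
    - [[0,0,-0.11],0]
    - [[0,0,-0.16],0]
    - [[0,0,-0.16],0]

```text
clock: 14.43
tool_pos: [0.6135, 0.282, 0.2626]
orientation: [179.8, 0.4, 179.7]
force: [1.7, 0.4, 2.4]
opening: 0.0004
gripper_force: 0.0
```

>>> send_rows:
  deltas:
    - [[0,0,-0.05],0]
    - [[0,0,-0.1],0]
    - [[0,0,-0.15],0]
    - [[0,0,-0.15],0]
    - [[0,0,-0.15],0]

```text
clock: 14.85
tool_pos: [0.6115, 0.2813, 0.3765]
orientation: [179.9, 0.0, 179.7]
force: [0.1, 0.4, -1.2]
opening: 0.0005
gripper_force: 0.0
```

```bash
python3 -c "
from h import *
go([.6,.28,.4],180); print(ctrl.close_job())"
```

```text
now 14.85 [0.6115 0.2813 0.3765] [1.7989e+02 5.0000e-02 1.7967e+02] F [ 0.13  0.38 -1.22] open 0.0
shares [ 0.0144 -0.0017 -0.0294] turn -0.004 rows 0.6
the job is handed in; nothing more can be done
None
```

The stop button was latched, twisted free and felt to be out, then the reset button was pushed and let go; I handed the job in at about 15 s, and no verdict came back.

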